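Load a film roll on the dispenser spindle

TASK

Load the green film roll into the dispenser: set it down gently on the two bed bars between the side plates. Then hold the steel spindle near its middle and push its nose through the boss partway into the roll's core, let go, take hold again further back on the black handle and push it fully home, collar against the boss. Let go, and leave the pink roll, scissors, squeegee, tweezers and glue where they are.

Things in the scene. Friction and masses are not known exactly. Their poses are not given: they have to be found in the camera images.
- dispenser: Film dispenser fixed to the table: grey base with feet (170 x 138 mm), two white side plates 10 mm thick, 56 mm wide, with rounded heads ending 103 mm above the table. Origin: on the table below the middle of the bed. z is up; y is the spindle axis, 75 mm above the origin. The side plates' inner faces are at y = -51 and +51 mm. The spindle goes in from the -y side, moving along +y.
- boss_mouth (a point): Centre of the outer mouth of the entry bore, at (0, -85, 75) mm in the dispenser's frame, same axes. The aluminium boss (34 mm outside) sticks out 24 mm from the -y side plate; the bore through boss and plate is 22 mm wide and 34 mm deep, then comes the roll's core.
- bed_center (a point): Where the roll's centre lies when it rests in the bed: on the spindle axis midway between the side plates, 75 mm above the table; the dispenser's axes. Two fixed steel bed bars (12 mm thick, at x = -18 and +18 mm, tops 50 mm above the table) carry the roll so that its core is in line with the bores; the roll has 6 mm of room at each end.
- far_bore (a point): Mouth of the blind bore in the +y side plate, on the spindle axis at y = +51 mm in the dispenser's frame: 22 mm wide, 26 mm deep, closed by a black cap. The spindle's nose ends in it, not touching its bottom.
- tear_bar (a point): Top middle of the serrated tear bar along the dispenser's front, 91 mm from the spindle axis (x = -91 mm), 36 mm above the table. Keep the fingers clear of it.
- roll_green: The green film roll with yellow-green stripes, wound tight and rigid on a cardboard core: 60 mm diameter, 90 mm wide, core bore 26 mm, about 0.3 kg. Origin: its centre, on its axis. Its y runs along its axis. It starts lying on the wooden rack, its axis 49 mm above the table; either way round is the same.
- roll_pink: The pink film roll, same size, beside the green one on the rack (the two may change places, ends 14 mm apart). Leave it alone. Origin: its centre; y along its axis.
- rack: Low wooden roll rack fixed to the table, 76 mm wide, 224 mm long along its y, with two bars on which both rolls lie end to end, and end stops 36 mm high. Origin: centre of the underside.
- spindle: Loose steel spindle with a black handle, 202 mm long, 0.3 kg. Its y is its axis, pointing to the nose; origin on the axis at the front face of the collar. From the nose: a 12 mm taper from 8 to 20 mm, a shaft of 20 mm diameter (156 mm from tip to collar), an aluminium collar (34 mm diameter, 6 mm thick), a handle (24 mm diameter, 40 mm long). It balances about 100 mm from the tip.
- spindle_collar (a point): Centre of the collar's front face, the spindle's origin. Fully home, this face meets the boss mouth and the nose tip lies 156 mm past the mouth. When the spindle is partway in and let go, its handle may sag a few mm, or 10 mm if it is in less than 80 mm.
- spindle_nose (a point): Tip of the spindle's nose, on its axis (156 mm ahead of the collar's front face).
- spindle_middle (a point): Point on the shaft's axis 112 mm from the nose tip, free between the posts of the rest: a place to hold it when starting it in the bore.
- spindle_handle (a point): Middle of the black handle, on the axis, 26 mm behind the collar's front face.
- spindle_rest: Wooden rest fixed to the table, 50 x 150 mm, on which the spindle starts lying level, its axis 45 mm above the table, nose towards the rest's +y. Two vee posts, 12 mm thick, stand at y = -58 and +58 mm, their tops 46 mm above the table. Origin: centre of the underside.
- glue: White glue bottle with orange cap, 58 mm wide, 150 mm high, left of the dispenser. Leave it. Origin: centre of the underside.
- scissors: Scissors lying flat, 180 mm long, 10 mm high. Leave them. Origin: at the pivot, on the table; blades along its x.
- squeegee: Flat blue squeegee, 100 mm wide, 12 mm high. Leave it. Origin: centre of the underside.
- tweezers: Green tweezers lying flat, 115 mm long, 9 mm high. Leave them. Origin: at the closed end, on the table.
Not all that is in view belongs to the job. Leave any purple or red look-alike of the spindle alone.

How it is judged:
On the way, in this order (a step that is already met when the one before it is completed fails the run):
1. the green roll rests on the bed bars between the side plates, let go (its centre within 10 mm of the bed centre) (distance between roll_green and bed_center below 0.01 m and angle between the y axis of roll_green and the y axis of dispenser, either way round below 0.12 rad and linear speed of roll_green below 0.03 m/s and contact force between the fingers and roll_green below 0.1 N), for 0.2 s.
2. the spindle is partway in (nose 50 to 130 mm past the boss mouth, inside the roll's core) and let go (y of spindle_nose in the frame of boss_mouth between 0.05 and 0.13 m and distance between spindle_nose and bed_center below 0.05 m and angle between the y axis of spindle and the y axis of dispenser, either way round below 0.15 rad and contact force between the fingers and spindle below 0.1 N), for 0.2 s.
At the end, for the whole second after the job is handed in: The green roll lies in the bed (centre within 10 mm of the bed centre, axis within 0.12 rad) and the spindle runs through it fully home: the collar's front face within 4 mm of the boss mouth, in line with the bore within 0.05 rad; both at rest (distance between spindle_collar and boss_mouth below 0.004 m and angle between the y axis of spindle and the y axis of dispenser, either way round below 0.05 rad and distance between roll_green and bed_center below 0.01 m and angle between the y axis of roll_green and the y axis of dispenser, either way round below 0.12 rad and linear speed of each of spindle, roll_green below 0.02 m/s); the robot touches nothing.
It fails at once if the green roll dropped or thrown (moving faster than 0.45 m/s while not held) (contact force between the fingers and roll_green below 0.1 N and linear speed of roll_green above 0.45 m/s).
It fails at once if the pink roll moved more than 30 mm (distance of roll_pink from where it was at the start of the episode above 0.03 m).
It fails at once if the glue bottle, scissors, squeegee or tweezers moved more than 30 mm (distance of any of glue, scissors, squeegee, tweezers from where it was at the start of the episode above 0.03 m).
It also fails if it takes over 70 s, if anything falls off the work surface, if the arm or the gripper's body presses on something with over 40 N, if the wrist force passes 120 N, or if a joint passes its speed limit or range.

ROBOT

A 7-joint arm with a two-finger parallel gripper is mounted at the origin on the work surface. World frame = base frame: x ahead of the robot, y to its left, z up, the work surface at z = 0. Lengths are in m, angles in rad, forces in N, time in s.
With the tool pointing down it reaches from about 0.4 to 0.875 m from the base axis. Payload 19.3 kg.
Tool frame: the origin (TCP) lies midway between the tips of the shut fingers; the grasp point (between the pads) lies 19 mm behind it (bot.pinch_z is the distance from the TCP to the grasp point, in m); z points along the fingers, y is the direction in which the jaws open and shut (so a half turn about z gives the same grasp; the last joint's range is limited). The gripper opens to 85 mm and grips with 20 to 120 N. Pads are 22 mm wide; open, the fingers measure 114 mm over their backs; the gripper's body (76 mm by 85 mm) begins 54 mm behind the grasp point. The pads swing forward as they close: fully open they stand 13 mm farther back than shut.
Start: joints at [1.126, 0.521, -0.036, 1.599, 0.021, 1.021, -0.113], TCP at [0.229, -0.582, 0.231] pointing down, gripper open.
Joint ranges: [-2.91, 2.91], [-0.3, 2.13], [-1.5, 1.42], [0.17, 2.43], [-1.26, 4.41], [0.16, 1.93], [-2.52, 2.52]. Speed limits (rad/s): [1.89, 1.89, 2.39, 2.39, 3.01, 3.01, 3.01].

INTERFACE

Orientations are given as [roll, pitch, yaw] about the fixed x, y, z axes, in that order (R = Rz(yaw) Ry(pitch) Rx(roll)).
In Python, from workcell import bot gives the robot as it stands. The module is installed in compiled form; this text tells all that it offers.
- The arm moves only by the tool move_arm, never from a script. Its argument "moves" is text: rows parted by semicolons, each of 4 numbers parted by spaces: the shift along the tool's x, y, z in mm, then the turn about the tool's z in rad. In form: dx dy dz yaw; .... A call has exactly 10 rows; each row is the pose to reach, as a shift and turn from the pose commanded when the call began, along the tool's axes at that moment; what a row does not reach only later rows make up. A row lasts 1/12 s, in which the tool goes at most 41.7 mm and 7.16 degrees, less where a joint would pass 70% of its speed; a pose out of reach is approached as far as the arm can. A call with a gripper value outside its range is refused whole. "grip" is the opening, from 0 (shut) to 1 (fully open), set as the call begins (left out, the last holds). The fingers move at their own pace and stop on an object; "grip_force" is the grip in N (left out, the last holds). Time passes only in rows, so rows that repeat a pose let the fingers close, or fill a call up. It gives the time, the measured TCP pose, the force and the opening at its end, in the units of the state.
- bot.observe(): the state, without advancing time (a new reading comes with each control period).
- bot.grab_frame(name): name is "scene" or "top" or "wrist"; returns a dict with "frame" (400x640x3 uint8, red, green, blue), "z_map" (400x640 float32, m along the optical axis (not along the pixel's ray), 0 where there is no reading), "K" (3x3 intrinsics, pixels), "eye" and "attitude" of the camera in the world. Camera axes: x right, y up, looking along -z (the intrinsics and any distortion apply to the point x, -y, -z); pixel columns grow to the right and rows downward; lengths in m; the calibration is good to about 2 mm. A picture is of the moment at which its call begins.
- bot.job_done(): hands the job in, once; it reports no verdict.
Trained networks look in a picture, given as the dict that the camera call returned (one of the last four; its "shot" number tells which), for a name from the list of things; names that differ only in an ending like _2 or _b are one class to them, and where a whole thing is asked for, a point or a joint stands for the part that bears it (a point fixed in the world has none). Each returns a list of dicts, best first, with "conf" (0 to 1); they miss things now and then, are a little off and sometimes report something else, mostly with a low value. They report only what shows in the picture. A call takes as long as a camera call. They do not tell look-alikes from the thing itself.
- bot.search_frame(picture, label): "at" ([column, row] in pixels, amid what is visible of it).
- bot.pinpoint(picture, label): "at" ([column, row] in pixels: a listed point, or the origin of a listed thing).
The state is a dict: "clock": time; "qpos": joint angles; "qd": joint speeds; "joint_efforts": joint torques, N m; "position": TCP position; "tool_rot": TCP orientation; "force": force on the tool from outside, world axes, zero at the start; "moment": the same for the moment, N m; "grip_width": finger opening in m.
Only numpy, scipy, OpenCV 4.12 (cv2) and the standard library are available. Lean on these libraries where they do the work, as an engineer would, in place of code of your own. Each camera call takes 0.05 s, during which the arm holds its last target. There are 200 camera calls.

## Working session

There is one attempt and no reset: what is moved stays moved. The work goes in short steps, Python scripts to look and compute and a tool call to move; the robot and the scene stay as the last step left them, time stands still between calls to the robot, and variables do not carry over. Pictures are saved under pics/ and viewed, about 8 in all and at most 12, crops included, and the job is handed in when it is done.

Besides the shell and the picture viewer there is one more tool, called after "Call:" as name(argument=value, ...) on one line, values as JSON. move_arm: Moves the arm, as the interface text tells. Its arguments: {"type":"object","properties":{"moves":{"type":"string"},"grip":{"type":"number"},"grip_force":{"type":"number"}},"required":["moves"]}

```bash
mkdir -p pics
cat > h.py <<'E'
import numpy as np, cv2
from workcell import bot
from scipy.spatial.transform import Rotation as R
def cam(p):
    a=np.array(p["attitude"],float)
    M=a if a.shape==(3,3) else (R.from_euler('xyz',a).as_matrix() if a.size==3 else R.from_quat(a).as_matrix())
    return M,np.array(p["eye"])
def world(p,at,z=None):
    """pixel->world; z None: use depth, else intersect plane z"""
    M,e=cam(p);K=np.array(p["K"]);u,v=at
    d=np.linalg.inv(K)@[u,v,1.]; d=M@np.array([d[0],-d[1],-d[2]])
    if z is None:
        s=p["z_map"][int(round(v)),int(round(u))]
    else: s=(z-e[2])/d[2]
    return e+s*d
def cloud(p):
    M,e=cam(p);K=np.array(p["K"]);h,w=p["z_map"].shape
    u,v=np.meshgrid(np.arange(w),np.arange(h)); zz=p["z_map"]
    c=np.stack([(u-K[0,2])/K[0,0]*zz,-(v-K[1,2])/K[1,1]*zz,-zz],-1)
    return c@M.T+e
def save(p,n,crop=None,s=1):
    f=p["frame"][...,::-1]
    if crop: f=f[crop[1]:crop[3],crop[0]:crop[2]]
    cv2.imwrite('pics/'+n,cv2.resize(f,None,fx=s,fy=s,interpolation=cv2.INTER_CUBIC))
E
python3 - <<'E'
from h import *
np.set_printoptions(precision=4,suppress=True)
s=bot.observe();print(s["clock"],s["position"],s["tool_rot"],bot.pinch_z)
for n in("top","scene"):
    p=bot.grab_frame(n);save(p,n+'0.png')
    print(n,p["attitude"],p["eye"],p["K"],[k for k in p])
    np.savez(n+'0.npz',**{k:p[k] for k in("frame","z_map","K","eye","attitude")})
    for l in("dispenser","boss_mouth","bed_center","far_bore","roll_green","roll_pink","rack","spindle_collar","spindle_nose","spindle_middle","spindle_handle","spindle_rest","glue","tear_bar"):
        print(l,[(np.round(d["at"]),round(d["conf"],2)) for d in bot.pinpoint(p,l)[:3]])
E
```

```text
0.0 [ 0.2286 -0.5813  0.2307] [-3.1404  0.0001  0.3747] 0.0187
top [ 0.1062  0.0054 -1.5834] [0.4019 0.0466 1.2848] [[456.6183   0.     323.5991]
 [  0.     456.6183 193.    ]
 [  0.       0.       1.    ]] ['frame', 'z_map', 'K', 'eye', 'attitude', 'shot']
dispenser [(array([273., 183.]), 0.82)]
boss_mouth [(array([295., 185.]), 0.59)]
bed_center [(array([265., 182.]), 0.95), (array([412., 236.]), 0.74), (array([483., 178.]), 0.47)]
far_bore [(array([245., 180.]), 0.74)]
roll_green [(array([486., 178.]), 0.88)]
roll_pink [(array([476., 213.]), 0.62)]
rack [(array([476., 197.]), 0.86), (array([386., 229.]), 0.32)]
spindle_collar [(array([445., 282.]), 0.8), (array([411., 236.]), 0.6), (array([238., 273.]), 0.57)]
spindle_nose [(array([359., 221.]), 0.84), (array([250., 330.]), 0.6), (array([475., 196.]), 0.58)]
spindle_middle [(array([398., 232.]), 0.75), (array([453., 295.]), 0.57), (array([420., 240.]), 0.56)]
spindle_handle [(array([424., 241.]), 0.76), (array([436., 275.]), 0.75), (array([385., 227.]), 0.75)]
spindle_rest [(array([387., 226.]), 0.83), (array([410., 235.]), 0.65)]
[... 403 characters left out ...]
.72)]
bed_center []
far_bore [(array([364., 272.]), 0.7)]
roll_green [(array([203., 159.]), 0.73)]
roll_pink [(array([234., 146.]), 0.88)]
rack [(array([214., 164.]), 0.71)]
spindle_collar [(array([297., 146.]), 0.72), (array([285., 166.]), 0.63), (array([438., 242.]), 0.59)]
spindle_nose [(array([466., 210.]), 0.96), (array([308., 192.]), 0.66), (array([311., 126.]), 0.51)]
spindle_middle [(array([444., 229.]), 0.88), (array([297., 175.]), 0.64), (array([303., 139.]), 0.46)]
spindle_handle [(array([436., 246.]), 0.88), (array([295., 149.]), 0.73), (array([279., 160.]), 0.65)]
spindle_rest [(array([293., 190.]), 0.57)]
glue [(array([427., 367.]), 0.89)]
tear_bar [(array([378., 252.]), 0.83)]
```

```bash
python3 -c "
import cv2
a=cv2.imread('pics/top0.png')[90:370,140:560];cv2.imwrite('pics/top0c.png',cv2.resize(a,None,fx=1.9,fy=1.9,interpolation=2))"
```

```text
(no output)
```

View pics/top0c.png

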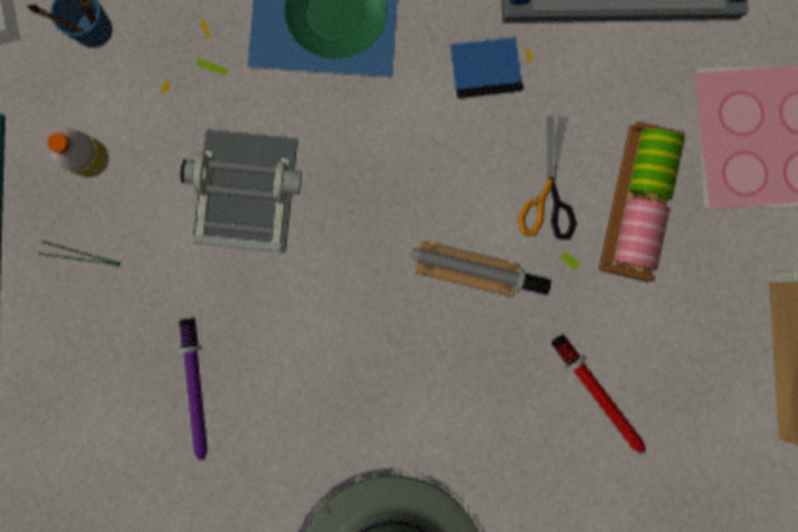

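View pics/scene0.png

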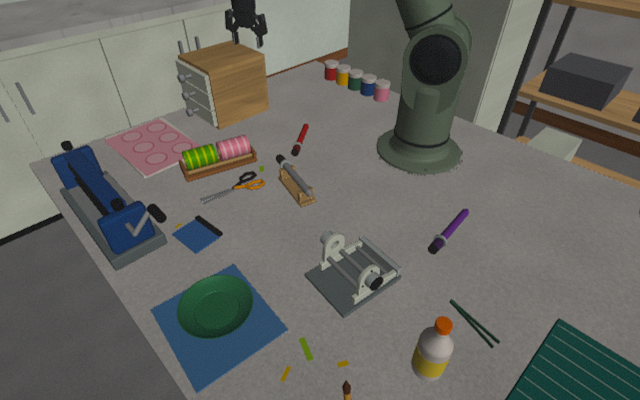

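Steel spindle lies on the wooden rest at top-view px (393,231). The look-alikes are purple (≈(243,295)) and red (≈(456,297)), neither of them on a rest. Green roll is at (486,178), pink at (479,212), dispenser at (270,188) with its boss on the right (−y) side.

```bash
cat > m0.py <<'E'
from h import *
np.set_printoptions(precision=4,suppress=True)
p=dict(np.load('top0.npz'));C=cloud(p);f=p["frame"].astype(int);hsv=cv2.cvtColor(p["frame"],cv2.COLOR_RGB2HSV)
def line(P):
    c=P.mean(0);u=np.linalg.svd(P-c,full_matrices=False)[2][0];return c,u
def box(x0,y0,x1,y1):
    m=np.zeros(p["z_map"].shape,bool);m[y0:y1,x0:x1]=1;return m
print("table z",np.median(C[300:330,330:400,2]))
# spindle
m=box(352,212,440,250)&(C[...,2]>0.047)
P=C[m];c,u=line(P);print("spindle",len(P),c,u,"yaw nose",np.arctan2(u[1],u[0]));t=(P-c)@u;print(t.min(),t.max(),c+u*t.min(),c+u*t.max(),np.percentile(P[:,2],[50,95,99]))
# rolls
for n,b in(("green",(465,150,505,196)),("pink",(455,190,500,240))):
    m=box(*b)&(C[...,2]>0.06);P=C[m]
    c2,(w,h),a=cv2.minAreaRect(P[:,:2].astype(np.float32)*1000);print(n,len(P),c2,w,h,a,P[:,2].max())
m=box(455,150,505,240)&(C[...,2]>0.072);P=C[m];c,u=line(P);print("rolls axis",c,u,np.arctan2(u[1],u[0]))
# dispenser
m=box(230,150,305,225)&(C[...,2]>0.085);P=C[m];
for s in(C[...,2]>0.095,):
    m=box(230,150,305,225)&s;n,L,st,ce=cv2.connectedComponentsWithStats(m.astype(np.uint8))
    for i in range(1,n):
        if st[i,4]>8: print("plate",st[i],C[L==i].mean(0),C[L==i][:,2].max())
m=box(240,150,295,225)&(C[...,2]>0.044)&(C[...,2]<0.056);n,L,st,ce=cv2.connectedComponentsWithStats(m.astype(np.uint8))
for i in range(1,n):
    if st[i,4]>20:
        c,u=line(C[L==i]);print("bar",st[i],c,u,np.arctan2(u[1],u[0]),np.median(C[L==i][:,2]))
for l,a,z in(("boss",(295,185),.075),("bed",(265,182),.075),("far",(245,180),.075),("disp",(273,183),0),("tear",(265,218),.036),("nose",(359,221),.045),("mid",(398,232),.045),("handle",(424,241),.045),("rest",(387,226),0)): print(l,world(p,a,z))
E
python3 m0.py
```

```text
table z 0.0004270402700105036
spindle 573 [ 0.4229 -0.135   0.0734] [-0.0121  0.167   0.9859] yaw nose 1.6429612599647576
-0.03879586693083644 1.2248549796408348 [ 0.4233 -0.1415  0.0352] [0.4081 0.0695 1.281 ] [0.0542 0.06   1.2848]
green 716 (476.2756042480469, -203.80316162109375) 99.37342071533203 512.9369506835938 27.50782585144043 1.2848149713936399
pink 793 (469.7746276855469, -179.46450805664062) 113.98007202148438 458.1462097167969 2.742281198501587 1.2848149713936399
rolls axis [ 0.5197 -0.3682  0.0953] [ 0.1187 -0.3342 -0.935 ] -1.2296236227643484
plate [241 173   6  16  56] [0.5652 0.2604 0.1005] 0.10774126595925737
plate [284 177   5  15  57] [0.5526 0.1492 0.1002] 0.1076554752451302
bar [248 175  37   9 153] [0.5767 0.2084 0.0488] [-0.0794 -0.9968 -0.0024] -1.6502609116451143 0.048468621849889315
bar [247 187  37   8 149] [0.5415 0.2113 0.0493] [-0.1088 -0.9941  0.0017] -1.679766404547744 0.04915177010420657
boss [0.5534 0.1276 0.075 ]
bed [0.5626 0.2078 0.075 ]
far [0.5687 0.2613 0.075 ]
disp [0.5694 0.195  0.    ]
tear [0.4684 0.2129 0.036 ]
nose [ 0.4565 -0.0434  0.045 ]
mid [ 0.4255 -0.1482  0.045 ]
handle [ 0.4004 -0.2175  0.045 ]
rest [ 0.4435 -0.1249  0.    ]
```

```bash
sed -i 's/^print("table z"/C[p["z_map"]<0.3]=[0,0,-1]\n&/' m0.py; python3 m0.py | head -6
python3 - <<'E'
from h import *
print(R.from_euler('xyz',bot.observe()["tool_rot"]).as_matrix().round(3), bot.observe()["qpos"])
E
```

```text
table z 0.0003970019497306909
spindle 564 [ 0.4232 -0.1379  0.0541] [-0.2562 -0.9665  0.0159] yaw nose -1.829950192111879
-0.10751301197795265 0.0937806911360817 [ 0.4508 -0.034   0.0524] [ 0.3992 -0.2286  0.0556] [0.0541 0.0596 0.0618]
green 711 (565.3707885742188, -386.5738525390625) 57.49594497680664 105.24485778808594 75.30104064941406 0.08659896525486688
pink 783 (484.09405517578125, -364.5265197753906) 58.06615447998047 115.52485656738281 76.40544891357422 0.08595774840244297
rolls axis [ 0.5214 -0.3744  0.0773] [-0.9681  0.2505 -0.0007] 2.8884227105556843
[[ 0.931  0.366  0.   ]
 [ 0.366 -0.931  0.   ]
 [ 0.    -0.    -1.   ]] [ 1.12580059  0.52139832 -0.03632063  1.59948758  0.02119309  1.02110817
 -0.11276999]
```

```bash
cat >> m0.py <<'E'
print("----")
for n,lo,hi,z0 in(("green",25,60,.055),("pink",160,179,.055)):
    m=box(455,150,510,245)&(hsv[...,0]>=lo)&(hsv[...,0]<=hi)&(hsv[...,1]>40)&(C[...,2]>z0);P=C[m]
    u=np.array([.9681,-.2505,0]);v=np.array([.2505,.9681,0]);a,b=P@u,P@v
    ca=(np.percentile(a,1)+np.percentile(a,99))/2;top=P[P[:,2]>P[:,2].max()-.004]
    cb=(np.percentile(b,1)+np.percentile(b,99))/2
    print(n,m.sum(),np.ptp(a),np.ptp(b),(ca*u+cb*v)[:2],(ca*u+np.median(top@v)*v)[:2])
E
python3 m0.py | sed -n '/----/,$p'
```

```text
----
green 743 0.09058310048818308 0.05974810638591871 [ 0.5727 -0.3877] [ 0.5723 -0.3892]
pink 708 0.09041570262128296 0.05631662900923948 [ 0.4729 -0.3605] [ 0.473  -0.3599]
```

Call:
move_arm(moves="39 -5 0 0.06;78 -11 0 0.13;117 -16 0 0.19;156 -22 0 0.25;195 -27 0 0.31;234 -32 0 0.38;273 -38 0 0.44;312 -43 0 0.5;351 -48 0 0.57;391 -54 0 0.628", grip=1)

```text
clock: 2.33
position: [0.5743, -0.3872, 0.2314]
tool_rot: [3.141, -0.0, -0.257]
force: [-0.1, -0.2, -0.3]
grip_width: 0.0854
```

```bash
cat > look.py <<'E'
import sys
from h import *
np.set_printoptions(precision=4,suppress=True)
s=bot.observe();print(s["clock"],s["position"],s["tool_rot"],s["qpos"],s["force"],s["grip_width"])
p=bot.grab_frame("wrist");n=sys.argv[1];save(p,n+'.png');print(p["eye"],p["attitude"])
np.savez(n+'.npz',**{k:p[k] for k in("frame","z_map","K","eye","attitude")})
for l in sys.argv[2:]:
    print(l,[(np.round(d["at"]),round(d["conf"],2),world(p,d["at"])) for d in bot.pinpoint(p,l)[:2]])
E
python3 look.py w1 roll_green roll_pink
python3 - <<'E'
from h import *
p=dict(np.load('w1.npz'));C=cloud(p);C[p["z_map"]<.03]=-1;hsv=cv2.cvtColor(p["frame"],cv2.COLOR_RGB2HSV)
m=(hsv[...,0]>=25)&(hsv[...,0]<=60)&(hsv[...,1]>60)&(C[...,2]>.055)&(C[...,2]<.09);P=C[m]
print(len(P),np.percentile(P,[1,99],axis=0),cv2.minAreaRect((P[:,:2]*1000).astype(np.float32)))
T=P[P[:,2]>.072];c=T.mean(0);print(c,np.linalg.svd(T-c,full_matrices=False)[2][0])
E
```

```text
2.3333 [ 0.5743 -0.3872  0.2314] [ 3.1414 -0.     -0.257 ] [ 0.4633  0.6354  0.0739  1.4031 -0.0488  1.1047 -1.2831] [-0.1068 -0.1638 -0.307 ] 0.08538401514966976
[ 0.6438 -0.4055  0.3732] [-0.2833 -0.0012 -1.8275]
roll_green [(array([315., 175.]), 0.81, array([ 0.5829, -0.3892,  0.0785])), (array([204., 351.]), 0.35, array([ 0.4145, -0.2168,  0.0513]))]
roll_pink [(array([314., 272.]), 0.9, array([ 0.4919, -0.3652,  0.0783]))]
5778 [[ 0.53310155 -0.4199766   0.05711549]
 [ 0.62268105 -0.3549994   0.07892399]] ((502.4892272949219, -335.211669921875), (77.85193634033203, 282.9293518066406), 55.66029739379883)
[ 0.57810237 -0.38922784  0.07604917] [-0.96688455  0.25521032  0.00140258]
```

Call:
move_arm(moves="3 1 30 0;3 1 60 0;3 1 90 0;3 1 120 0;3 1 145 0;3 1 165 0;3 1 180 0;3 1 190 0;3 1 198 0;3 1 200 0")

```text
clock: 3.32
position: [0.5752, -0.3901, 0.0306]
tool_rot: [-3.142, 0.001, -0.253]
force: [0.7, 0.5, 0.1]
grip_width: 0.0854
```

Call:
move_arm(moves="0 0 0 0;0 0 0 0;0 0 0 0;0 0 0 0;0 0 0 0;0 0 0 0;0 0 -1 0;0 0 -4 0;0 0 -10 0;0 0 -20 0", grip=0, grip_force=50)

```text
clock: 4.15
position: [0.575, -0.39, 0.0515]
tool_rot: [3.142, 0.001, -0.253]
force: [0.6, 0.2, -3.1]
grip_width: 0.0585
```

Call:
move_arm(moves="0 0 -35 0;0 0 -75 -0.04;-6 -19 -115 -0.12;-15 -50 -145 -0.22;-25 -86 -160 -0.34;-36 -124 -165 -0.46;-47 -162 -165 -0.58;-58 -200 -165 -0.7;-69 -238 -165 -0.8;-80 -276 -165 -0.9")

```text
clock: 4.98
position: [0.5668, -0.1014, 0.2177]
tool_rot: [3.14, -0.001, 0.651]
force: [1.6, -0.1, -3.3]
grip_width: 0.0585
```

Call:
move_arm(moves="20 -28 0 -0.1;40 -56 0 -0.2;60 -84 0 -0.3;80 -112 0 -0.4;100 -140 0 -0.5;120 -168 0 -0.6;140 -196 0 -0.7;158 -221 0 -0.78;170 -238 0 -0.81;178 -249 0 -0.823")

```text
clock: 5.82
position: [0.5589, 0.2056, 0.2173]
tool_rot: [3.141, -0.001, 1.473]
force: [0.1, -0.2, -3.6]
grip_width: 0.0588
```

```bash
python3 look.py w2 bed_center boss_mouth far_bore
python3 - <<'E'
from h import *
p=bot.grab_frame("top");np.savez('top1.npz',**{k:p[k] for k in("frame","z_map","K","eye","attitude")})
E
```

```text
5.8167 [0.5589 0.2056 0.2173] [ 3.1407 -0.0007  1.4733] [-0.1433  0.5188 -0.4424  1.6801  0.2552  0.9991 -0.7711] [ 0.0994 -0.15   -3.6481] 0.058794467296654856
[0.5663 0.2762 0.359 ] [-0.2846 -0.0015 -0.0972]
bed_center []
boss_mouth []
far_bore [(array([318., 123.]), 0.88, array([0.5671, 0.2592, 0.1021]))]
```

View pics/w2.png

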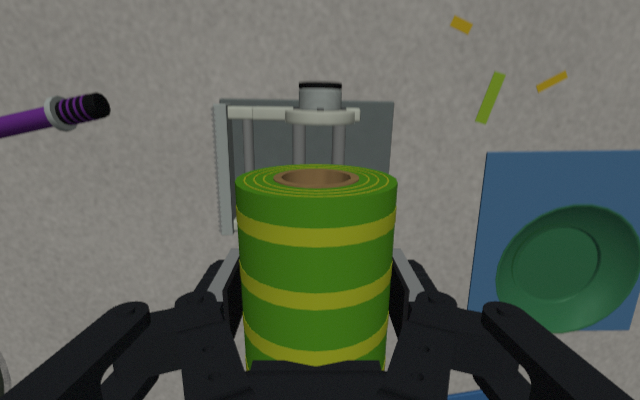

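The roll is held well; the far plate (≈(320,115)) and the bed bars (299/338, 145) are visible ahead of it. Next I'll measure the roll's offset relative to the dispenser.

```bash
cat > m2.py <<'E'
from h import *
np.set_printoptions(precision=4,suppress=True)
p=dict(np.load('w2.npz'));C=cloud(p);C[p["z_map"]<.03]=-1;hsv=cv2.cvtColor(p["frame"],cv2.COLOR_RGB2HSV)
yaw=-0.1;
for yaw in(-.1,):
    ux=np.array([np.cos(yaw),np.sin(yaw),0]);uy=np.array([-np.sin(yaw),np.cos(yaw),0])
def st(n,m):
    P=C[m];a,b=P@ux,P@uy;print(n,m.sum(),"x",np.percentile(a,[2,50,98]),"y",np.percentile(b,[2,50,98]),"z",np.percentile(P[:,2],[2,50,98]))
def box(x0,y0,x1,y1):
    m=np.zeros(p["z_map"].shape,bool);m[y0:y1,x0:x1]=1;return m
Z=C[...,2]
st("plate",box(210,80,420,135)&(Z>.095)&(Z<.11))
st("cap/bore",box(290,75,350,110)&(Z>.06)&(Z<.11))
for b in((285,125,308,165),(330,125,350,165)):
    m=box(*b)&(Z>.046)&(Z<.054);st("bar",m);P=C[m];c=P.mean(0);print(np.linalg.svd(P-c,full_matrices=False)[2][0])
g=(hsv[...,0]>=20)&(hsv[...,0]<=70)&(hsv[...,1]>60)&box(230,160,405,380)&(Z>.15)
st("roll",g);P=C[g&(Z>.26)];c=P.mean(0);print(c,np.linalg.svd(P-c,full_matrices=False)[2][0])
P=C[g];print("top z",P[:,2].max())
print("tcp",0.5589*ux[0]+.2056*ux[1],0.5589*uy[0]+.2056*uy[1])
# top view
p=dict(np.load('top0.npz'));C=cloud(p);C[p["z_map"]<.03]=-1;Z=C[...,2]
for l,m in(("plateL",box(241,173,247,189)&(Z>.092)),("plateR",box(284,177,289,192)&(Z>.092)),("bar1",box(252,174,282,184)&(Z>.044)&(Z<.056)),("bar2",box(252,186,282,196)&(Z>.044)&(Z<.056)),("boss",box(290,170,303,200)&(Z>.08)&(Z<.095))):
    st(l,m)
E
python3 m2.py
```

```text
plate 688 x [0.5219 0.5397 0.5569] y [0.313  0.3181 0.3233] z [0.0952 0.0999 0.1025]
cap/bore 1165 x [0.5234 0.5397 0.5563] y [0.3242 0.3337 0.3429] z [0.0749 0.0885 0.0919]
bar 436 x [0.5162 0.5216 0.5262] y [0.2757 0.2928 0.3089] z [0.0461 0.0483 0.0502]
[0.1028 0.9947 0.0021]
bar 433 x [0.5524 0.5573 0.5623] y [0.2756 0.292  0.3086] z [0.0462 0.0482 0.0501]
[0.1175 0.9931 0.0051]
roll 28664 x [0.5093 0.5361 0.5631] y [0.2424 0.2796 0.3034] z [0.2191 0.2587 0.2629]
[0.5612 0.2212 0.262 ] [-0.1009 -0.9948  0.0113]
top z 0.2931559525428429
tcp 0.5355820775113007 0.26036975294507436
plateL 63 x [0.5181 0.5362 0.5559] y [0.3105 0.3152 0.3204] z [0.0933 0.1    0.1062]
plateR 59 x [0.5173 0.535  0.5546] y [0.1988 0.2033 0.2089] z [0.0949 0.0999 0.1068]
bar1 126 x [0.5481 0.5535 0.5593] y [0.2242 0.264  0.3031] z [0.0446 0.0484 0.0538]
bar2 123 x [0.5126 0.5177 0.5236] y [0.2205 0.2614 0.2991] z [0.0445 0.0493 0.0553]
boss 92 x [0.5203 0.534  0.5495] y [0.175  0.1854 0.1947] z [0.0818 0.0886 0.094 ]
```

Call:
move_arm(moves="1 1 10 0;2 2 30 0;3 3 50 0;3 3 70 0;3 3 85 0;3 3 100 0;3 3 115 0;3 3 128 0;3 3 137 0;3 3 142 0")

```text
clock: 6.9
position: [0.5622, 0.2053, 0.0729]
tool_rot: [-3.14, 0.001, 1.469]
force: [0.4, 0.6, -4.8]
grip_width: 0.0584
```

```bash
python3 look.py w3
python3 - <<'E'
from h import *
p=bot.grab_frame("scene");save(p,'s1.png',(290,210,430,330),4)
a=cv2.imread('pics/s1.png');b=cv2.imread('pics/w3.png')[60:360,100:540];b=cv2.resize(b,(560,382));cv2.imwrite('pics/s1.png',cv2.resize(np.vstack([a,b]),None,fx=.68,fy=.68))
E
```

```text
6.9 [0.5622 0.2053 0.0729] [-3.1404  0.0008  1.469 ] [-0.1927  0.7069 -0.3736  1.773   0.3627  0.7315 -0.8598] [ 0.4209  0.6015 -4.7516] 0.058418982244019854
[0.5702 0.2759 0.2146] [-0.286   0.0005 -0.1015]
```

View pics/s1.png

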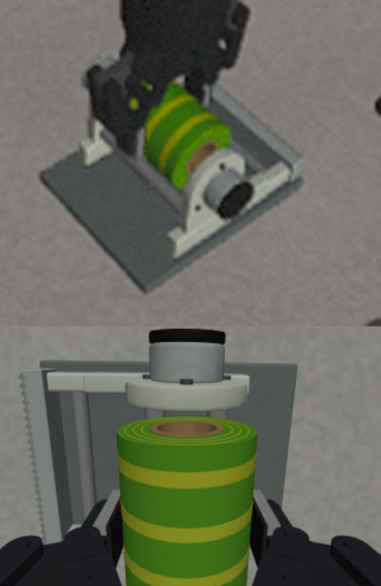

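```bash
cat > m3.py <<'E'
exec(open('m2.py').read().split("st(\"plate\"")[0].replace('w2','w3'))
print(bot.observe()["position"])
g=(hsv[...,0]>=20)&(hsv[...,0]<=70)&(hsv[...,1]>60)&box(260,100,420,380)&(Z>.08)&(Z<.14)
st("roll",g)
P=C[g&(C@uy>.28)];print("end max y",np.sort(P@uy)[-20:][::5]);T=C[g&(Z>.108)];print("topz",np.percentile(T[:,2],[50,98]),np.median(T@ux))
w=(hsv[...,1]<40)&(Z>.085)&(Z<.108)&box(200,80,440,175);st("plate",w)
st("cap",(Z>.06)&(Z<.11)&box(270,60,370,115))
E
python3 m3.py
```

```text
[0.5623 0.2056 0.0736]
roll 23817 x [0.5217 0.5431 0.5669] y [0.2442 0.2788 0.3034] z [0.0946 0.1154 0.1185]
end max y [0.3037 0.3037 0.3038 0.3038]
topz [0.116  0.1185] 0.5409346843967517
plate 7307 x [0.5172 0.5396 0.5619] y [0.3132 0.3219 0.3371] z [0.0857 0.0924 0.1023]
cap 4518 x [0.5243 0.5396 0.5553] y [0.3264 0.335  0.3431] z [0.0774 0.0888 0.0916]
```

Call:
move_arm(moves="2 0 1 0;3 -1 3 0;3 -1 5 0;3 -1 7 0;3 -1 8 0;3 -1 9 0;3 -1 10 0;3 -1 11 0;3 -1 12 0;3 -1 12 0")

```text
clock: 7.83
position: [0.5617, 0.209, 0.0621]
tool_rot: [-3.141, 0.0, 1.47]
force: [-1.1, 0.8, -4.3]
grip_width: 0.0587
```

Call:
move_arm(moves="0 0 0.3 0;0 0 0.6 0;0 0 0.9 0;0 0 1.2 0;0 0 1.5 0;0 0 1.8 0;0 0 2 0;0 0 2 0;0 0 2 0;0 0 2 0")

```text
clock: 8.67
position: [0.5618, 0.209, 0.0603]
tool_rot: [-3.142, -0.0, 1.47]
force: [-0.1, -0.2, -4.0]
grip_width: 0.0581
```

Call:
move_arm(moves="0 0 0.3 0;0 0 0.6 0;0 0 0.9 0;0 0 1.2 0;0 0 1.5 0;0 0 1.8 0;0 0 2 0;0 0 2 0;0 0 2 0;0 0 2 0")

```text
clock: 9.5
position: [0.562, 0.2091, 0.0592]
tool_rot: [3.141, -0.0, 1.469]
force: [-4.1, -2.1, 13.8]
grip_width: 0.0587
```

Call:
move_arm(moves="0 0 -0.6 0;0 0 -0.6 0;0 0 -0.6 0;0 0 -0.6 0;0 0 -0.6 0;0 0 -0.6 0;0 0 -0.6 0;0 0 -2 0;0 0 -5 0;0 0 -10 0", grip=1)

```text
clock: 10.33
position: [0.5616, 0.209, 0.0683]
tool_rot: [-3.141, 0.0, 1.47]
force: [-0.5, -0.3, -0.1]
grip_width: 0.0854
```

Call:
move_arm(moves="0 0 -10 0;0 0 -25 0;0 0 -50 0;0 0 -80 0;0 0 -110 0;0 0 -135 0;0 0 -150 0;0 0 -155 0;0 0 -155 0;0 0 -155 0")

```text
clock: 11.17
position: [0.5616, 0.2088, 0.223]
tool_rot: [-3.141, 0.0, 1.47]
force: [-0.1, -0.1, -1.2]
grip_width: 0.0854
```

```bash
python3 look.py w4
python3 - <<'E'
exec(open('m2.py').read().split("st(\"plate\"")[0].replace('w2','w4'))
g=(hsv[...,0]>=20)&(hsv[...,0]<=70)&(hsv[...,1]>60)&(Z>.06)&(Z<.14);st("roll",g)
P=C[g];print("ends",np.percentile(P@uy,[.2,99.8]));T=C[g&(Z>.1)];c=T.mean(0);print("topz",np.percentile(T[:,2],[50,98]),np.linalg.svd(T-c,full_matrices=False)[2][0])
w=(hsv[...,1]<40)&(Z>.095)&(Z<.108);a=C[w]@uy;m=C[w]@ux;s=a>.26
for q in(s,~s):
    if q.sum()>10: print("plate",q.sum(),np.percentile(a[q],[1,50,99]),np.percentile(m[q],[2,50,98]))
E
```

```text
11.1667 [0.5616 0.2088 0.223 ] [-3.1414  0.0002  1.4697] [-0.1471  0.5191 -0.4436  1.6631  0.2531  1.017  -0.7747] [-0.1395 -0.0861 -1.2336] 0.08536132025406674
[0.5694 0.2795 0.3647] [-0.2855 -0.0004 -0.1007]
roll 7758 x [0.5114 0.5392 0.5666] y [0.2188 0.2666 0.307 ] z [0.08   0.1007 0.105 ]
ends [0.2107 0.3075]
topz [0.1031 0.1052] [ 0.1049  0.9945 -0.0019]
plate 644 [0.3129 0.3181 0.3237] [0.5224 0.5392 0.5562]
plate 535 [0.2008 0.2071 0.2111] [0.5203 0.5375 0.5549]
```

View pics/w4.png

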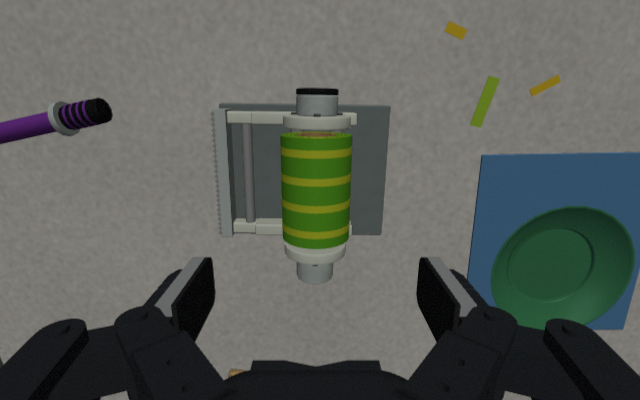

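Call:
move_arm(moves="-38 -10 0 0.02;-76 -20 0 0.03;-114 -31 0 0.05;-152 -42 0 0.07;-190 -52 0 0.08;-228 -62 0 0.1;-266 -73 0 0.12;-304 -83 0 0.13;-340 -93 0 0.15;-366 -100 0 0.158")

```text
clock: 12.05
position: [0.4233, -0.1477, 0.2224]
tool_rot: [-3.14, 0.001, 1.309]
force: [0.5, -0.6, -0.3]
grip_width: 0.0853
```

```bash
python3 look.py w5 spindle_middle spindle_nose spindle_collar spindle_handle
python3 - <<'E'
exec(open('m2.py').read().split("st(\"plate\"")[0].replace('w2','w5'))
q=p["z_map"];m=(Z>.047)&(Z<.064)&(C[...,0]>.36)&(C[...,0]<.49)&(C[...,1]>-.27)&(C[...,1]<0);m=cv2.morphologyEx(m.astype(np.uint8),cv2.MORPH_OPEN,np.ones((3,3)))>0
P=C[m];c=P.mean(0);u=np.linalg.svd(P-c,full_matrices=False)[2][0];u=u*np.sign(u[1]);v=np.array([u[1],-u[0],0]);t=(P-c)@u
print(c,u,np.arctan2(u[1],u[0]),t.min(),t.max(),"nose",c+u*t.max(),"back",c+u*t.min())
for a in np.arange(t.min(),t.max(),.012):
    k=(t>=a)&(t<a+.012)
    if k.sum()>5:
        w=(P[k]-c)@v;print(round(a,3),k.sum(),np.percentile(w,[1,99]),np.percentile(P[k][:,2],95))
E
```

```text
12.05 [ 0.4233 -0.1477  0.2224] [-3.1397  0.0005  1.3085] [ 0.488   0.2694 -0.3401  2.0394  0.1186  0.8531 -0.1814] [ 0.5464 -0.6448 -0.3077] 0.08533781578401842
[ 0.4426 -0.0792  0.3641] [-0.2857  0.0011 -0.2619]
spindle_middle [(array([313., 172.]), 0.75, array([ 0.4233, -0.1411,  0.053 ]))]
spindle_nose [(array([315.,  38.]), 0.6, array([ 0.4566, -0.0245, -0.0014]))]
spindle_collar [(array([233., 301.]), 0.97, array([ 0.2977, -0.2633,  0.0293])), (array([313., 212.]), 0.65, array([ 0.4136, -0.1786,  0.054 ]))]
spindle_handle [(array([316., 236.]), 0.67, array([ 0.4098, -0.2015,  0.0565])), (array([246., 284.]), 0.65, array([ 0.3192, -0.2471,  0.0297]))]
[ 0.4289 -0.128   0.0528] [ 0.253   0.9674 -0.0142] 1.3149935849245873 -0.10328373644751551 0.09831777358277174 nose [ 0.4538 -0.0329  0.0514] back [ 0.4028 -0.2279  0.0542]
-0.103 224 [-0.0108  0.0102] 0.05659969047324631
-0.091 266 [-0.0116  0.0112] 0.05657836839011421
-0.079 269 [-0.0114  0.0112] 0.056671402224932686
-0.067 368 [-0.0161  0.016 ] 0.06108025300670243
-0.055 237 [-0.0092  0.0092] 0.054600474771066054
-0.043 236 [-0.009   0.0091] 0.05476665883803204
-0.031 254 [-0.0088  0.0091] 0.05480941915872968
-0.019 257 [-0.0095  0.0091] 0.054773062243328396
-0.007 269 [-0.0095  0.0091] 0.05471082987397222
0.005 269 [-0.0093  0.0091] 0.05485967198178957
0.017 289 [-0.0091  0.009 ] 0.05472163412848806
0.029 291 [-0.0089  0.009 ] 0.05477827937443161
0.041 293 [-0.0087  0.009 ] 0.054611797713709755
0.053 319 [-0.0094  0.009 ] 0.05461410366988465
0.065 325 [-0.0092  0.0089] 0.0548494613248268
0.077 322 [-0.009   0.0089] 0.0545905311848855
0.089 162 [-0.0072  0.0072] 0.05263081272299282
```

View pics/w5.png

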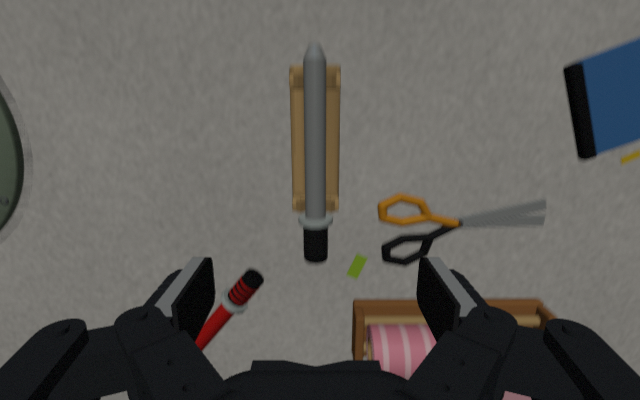

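Confirmed: the steel-grey shaft on the wooden rest (px (315,140), handle (315,243)) is the real spindle, and the red one at (235,295) lies on the bare table.

Run:
```python
exec(open('m2.py').read().split("st(\"plate\"")[0].replace('w2','w5'))
for px in((297,140),(334,140),(297,110),(334,170)): print(C[px[1],px[0]])
```

```text
[ 0.4136 -0.1132  0.0094]
[ 0.4501 -0.1231  0.0084]
[ 0.4216 -0.0847  0.0083]
[ 0.4425 -0.1532  0.0097]
```

Call:
move_arm(moves="2 0 20 0;4 0 50 0;7 0 80 0;7 0 110 0;7 0 135 -0.006;7 0 155 -0.006;7 0 170 -0.006;7 0 182 -0.006;7 0 190 -0.006;7 0 194 -0.006")

```text
clock: 13.13
position: [0.4271, -0.137, 0.0281]
tool_rot: [-3.14, -0.0, 1.32]
force: [-0.1, -0.7, 0.3]
grip_width: 0.0852
```

Call:
move_arm(moves="-2 0 1 0;-4 0 2 0;-4 0 2 0;-4 0 2 0;-4 0 2 0;-4 0 2 0;-4 0 2 0;-4 0 2 0;-4 0 2 0;-4 0 2 0", grip=0, grip_force=80)

```text
clock: 13.97
position: [0.4243, -0.1418, 0.0276]
tool_rot: [-3.138, 0.001, 1.318]
force: [-11.4, 4.1, 19.1]
grip_width: 0.0175
```

Call:
move_arm(moves="0 0 -8 0;0 0 -25 0;0 0 -45 0;10 6 -60 -0.01;35 20 -60 -0.04;65 37 -60 -0.07;95 55 -60 -0.1;120 70 -60 -0.13;134 78 -55 -0.144;138 80 -50 -0.144")

```text
clock: 14.8
position: [0.5402, -0.0259, 0.0776]
tool_rot: [3.14, -0.002, 1.465]
force: [-0.8, -0.2, -3.0]
grip_width: 0.0178
```

```bash
python3 look.py w6 boss_mouth
cat > m6.py <<'E'
import sys
from h import *
np.set_printoptions(precision=4,suppress=True)
p=dict(np.load(sys.argv[1]+'.npz'));C=cloud(p);C[p["z_map"]<.03]=-1;Z=C[...,2];hsv=cv2.cvtColor(p["frame"],cv2.COLOR_RGB2HSV)
s=bot.observe();tcp=np.array(s["position"]);ya=s["tool_rot"][2]
def fit(P,n):
    c=P.mean(0);u=np.linalg.svd(P-c,full_matrices=False)[2][0];u=u*np.sign(u[1]);t=(P-c)@u
    print(n,len(P),c,u,"yaw",np.arctan2(u[1],u[0]),"pitch",np.arcsin(u[2]),"front",c+u*t.max());return c,u,t
# tool frame coords
ux=np.array([np.cos(ya),np.sin(ya),0]);uy=np.array([np.sin(ya),-np.cos(ya),0])
Q=C-tcp;a=Q@ux;b=Q@uy
zs=tcp[2]+.0175
m=(a>.03)&(a<.13)&(abs(b)<.014)&(Z>zs-.006)&(Z<zs+.016)
for lo in np.arange(.03,.125,.01):
    k=m&(a>lo)&(a<lo+.01)
    if k.sum()>5: print("shaft",round(lo,3),k.sum(),"b",np.percentile(b[k],[1,99]).mean().round(4),np.ptp(np.percentile(b[k],[1,99])).round(4),"top",np.percentile(Z[k],90).round(4))
print("max a",a[m].max())
# dispenser features in dispenser-ish frame yaw 1.462
d=np.array([.1086,.9941,0]);e=np.array([.9941,-.1086,0]);o=np.array([.5619,.2075,0]);A=(C-o)@d;B=(C-o)@e
for n,k in(("boss",(A>-.09)&(A<-.064)&(abs(B)<.03)&(Z>.08)&(Z<.1)),("plate-",(A>-.066)&(A<-.045)&(abs(B)<.05)&(Z>.094)&(Z<.11)),("plate+",(A>.045)&(A<.066)&(abs(B)<.05)&(Z>.094)&(Z<.11)),("roll",(abs(A)<.05)&(abs(B)<.02)&(Z>.095)&(Z<.115))):
    if k.sum()>20: print(n,k.sum(),"A",np.percentile(A[k],[1,50,99]),"B",np.percentile(B[k],[1,50,99]),np.mean(np.percentile(B[k],[1,99])).round(4),"z",np.percentile(Z[k],[2,98]))
    if n in("roll",) and k.sum()>20: fit(C[k],n)
print("tcp A,B",(tcp-o)@d,(tcp-o)@e,"rel yaw",ya-1.462)
E
python3 m6.py w6
```

```text
14.8 [ 0.5402 -0.0259  0.0776] [ 3.1397 -0.0015  1.4652] [ 0.1609  0.6209 -0.3039  1.931   0.2977  0.6308 -0.437 ] [-0.7717 -0.2363 -3.0182] 0.017807845360310687
[0.5479 0.0445 0.2194] [-0.2837 -0.0026 -0.1053]
boss_mouth []
shaft 0.03 1359 b 0.0028 0.0191 top 0.1038
shaft 0.04 1477 b 0.0027 0.0192 top 0.1038
shaft 0.05 1577 b 0.0027 0.019 top 0.1038
shaft 0.06 1690 b 0.0027 0.0192 top 0.1037
shaft 0.07 1831 b 0.0025 0.0192 top 0.1038
shaft 0.08 1953 b 0.0026 0.019 top 0.1037
shaft 0.09 2129 b 0.0026 0.0192 top 0.1037
shaft 0.1 579 b 0.0023 0.0192 top 0.1037
max a 0.10435832381844518
tcp A,B -0.23694869161763704 0.0015780318403193425 rel yaw 0.00026662804654886685
```

View pics/w6.png

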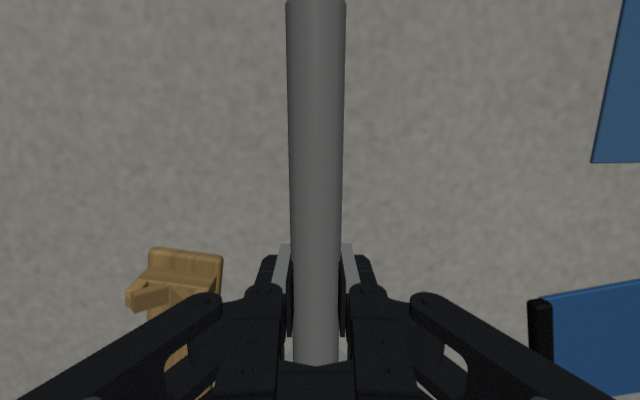

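Call:
move_arm(moves="0 -1 3 0;0 -2 7 0;0 -3 12 0;0 -4 16 0;2 -4 19 0;8 -4 19.5 0;14 -4 19.5 0;18 -4 19.5 0;20 -4 19.5 0;20 -4 19.5 0")

```text
clock: 15.73
position: [0.5366, -0.0074, 0.058]
tool_rot: [3.141, -0.0, 1.463]
force: [0.1, 0.2, -2.0]
grip_width: 0.0176
```

Run:
```python
from h import *
np.set_printoptions(precision=4,suppress=True)
s=bot.observe();print(s["clock"],s["position"],s["tool_rot"],s["force"])
p=bot.grab_frame("top");q=bot.grab_frame("scene")
for n,x in(("top2",p),("scene2",q)): np.savez(n+'.npz',**{k:x[k] for k in("frame","z_map","K","eye","attitude")})
save(p,'a.png',(270,160,370,240),5);save(q,'b.png',(280,160,400,256),5)
a=cv2.imread('pics/a.png');b=cv2.imread('pics/b.png');w=500;b=cv2.resize(b,(w,400))[:];a=cv2.resize(a,(w,400));cv2.imwrite('pics/tb.png',cv2.resize(np.vstack([a,b]),None,fx=.75,fy=.75))
for n,x in(("top",p),("scene",q)):
    C=cloud(x);C[x["z_map"]<.05]=-1
    d=np.array([.1086,.9941,0]);e=np.array([.9941,-.1086,0]);o=np.array([.5619,.2075,0]);A=(C-o)@d;B=(C-o)@e;Z=C[...,2]
    for l,k in(("boss",(A>-.09)&(A<-.064)&(abs(B)<.03)&(Z>.06)&(Z<.1)),("shaft",(A>-.2)&(A<-.095)&(abs(B)<.03)&(Z>.055)&(Z<.1))):
        for lo in np.arange(-.2,-.06,.01):
            m=k&(A>=lo)&(A<lo+.01)
            if m.sum()>8: print(n,l,round(lo,3),m.sum(),"B",np.percentile(B[m],[3,97]),"Z",np.percentile(Z[m],[3,50,97]))
```

```text
15.7333 [ 0.5366 -0.0074  0.058 ] [ 3.1413 -0.0003  1.4629] [ 0.0801  0.1625 -1.9554]
top boss -0.09 45 B [-0.0186  0.0125] Z [0.0652 0.0876 0.0934]
top boss -0.08 50 B [-0.019   0.0124] Z [0.0753 0.0885 0.094 ]
top boss -0.07 31 B [-0.0184  0.0177] Z [0.0642 0.0886 0.093 ]
top shaft -0.16 22 B [-0.013   0.0021] Z [0.0776 0.0831 0.0872]
top shaft -0.15 28 B [-0.0129  0.004 ] Z [0.0769 0.083  0.0882]
top shaft -0.14 28 B [-0.0137  0.0049] Z [0.0748 0.0821 0.0878]
top shaft -0.13 28 B [-0.0125  0.0039] Z [0.0796 0.083  0.088 ]
top shaft -0.12 25 B [-0.0123  0.0033] Z [0.0741 0.081  0.0869]
scene boss -0.09 28 B [-0.0085  0.0167] Z [0.0723 0.0861 0.0903]
scene boss -0.08 55 B [-0.0071  0.0174] Z [0.0717 0.087  0.0902]
scene shaft -0.2 29 B [-0.0075  0.0094] Z [0.0727 0.0808 0.0837]
scene shaft -0.19 29 B [-0.0071  0.0091] Z [0.0701 0.081  0.0837]
scene shaft -0.18 26 B [-0.0058  0.0084] Z [0.0695 0.0815 0.0836]
scene shaft -0.17 26 B [-0.0071  0.0093] Z [0.0746 0.0801 0.083 ]
scene shaft -0.16 33 B [-0.0077  0.009 ] Z [0.0731 0.0812 0.0834]
scene shaft -0.15 26 B [-0.0053  0.0087] Z [0.072  0.0809 0.0833]
scene shaft -0.14 32 B [-0.0061  0.0088] Z [0.0707 0.0812 0.0839]
scene shaft -0.13 31 B [-0.0054  0.0088] Z [0.0708 0.0808 0.0847]
scene shaft -0.12 37 B [-0.0097  0.0083] Z [0.0683 0.0792 0.0838]
scene shaft -0.11 26 B [-0.0057  0.0048] Z [0.07   0.0768 0.0809]
```

View pics/tb.png

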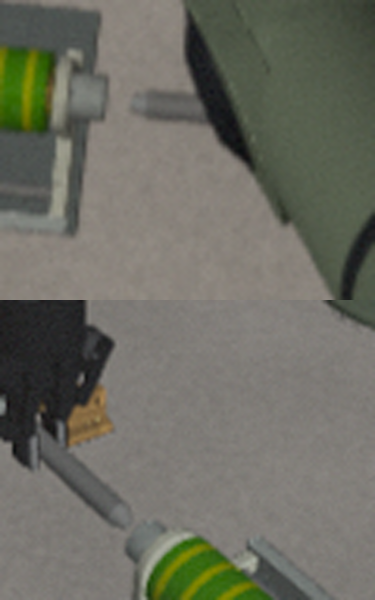

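Call:
move_arm(moves="3 1 0 0;8 1 0 0;14 1 0 0;20 1 0 0;26 1 0 0;32 1 0 0;38 1 0 0;44 1 0 0;48 1 0 0;50 1 0 0")

```text
clock: 16.67
position: [0.5429, 0.0423, 0.0578]
tool_rot: [3.142, -0.0, 1.463]
force: [0.8, -0.1, -2.9]
grip_width: 0.0178
```

Call:
move_arm(moves="4 0 0 0;10 0 0 0;17 0 0 0;24 0 0 0;31 0 0 0;38 0 0 0;45 0 0 0;51 0 0 0;55 0 0 0;57 0 0 0")

```text
clock: 17.5
position: [0.5491, 0.0988, 0.0578]
tool_rot: [3.142, -0.0, 1.462]
force: [-0.2, 0.5, -3.2]
grip_width: 0.0172
```

```bash
python3 look.py w7; python3 m6.py w7
```

```text
17.5 [0.5491 0.0988 0.0578] [ 3.1416 -0.0002  1.4624] [-0.0856  0.6714 -0.277   1.8927  0.2979  0.6174 -0.6584] [-0.194   0.4739 -3.1581] 0.017239018458700947
[0.5573 0.1694 0.1995] [-0.2851 -0.0006 -0.1081]
shaft 0.03 2077 b 0.0 0.0274 top 0.0909
shaft 0.04 1031 b -0.0 0.0273 top 0.0908
shaft 0.05 811 b -0.0 0.0272 top 0.0887
shaft 0.06 371 b 0.0007 0.0193 top 0.084
max a 0.06226012196837041
boss 5072 A [-0.0895 -0.0749 -0.0646] B [-0.0151 -0.0001  0.015 ] -0.0001 z [0.0815 0.0916]
plate- 4659 A [-0.0631 -0.056  -0.0451] B [-0.0191 -0.0001  0.019 ] -0.0001 z [0.0944 0.1034]
roll 18061 A [-0.0452 -0.0288 -0.0144] B [-0.0195  0.0001  0.0195] -0.0 z [0.0969 0.1051]
roll 18061 [0.5588 0.1785 0.102 ] [-0.9938  0.1099 -0.0183] yaw 3.031464639372224 pitch -0.01830382366695526 front [0.5388 0.1807 0.1016]
tcp A,B -0.10941756276480491 -0.0009590847635233841 rel yaw 0.00043641164320873393
```

View pics/w7.png

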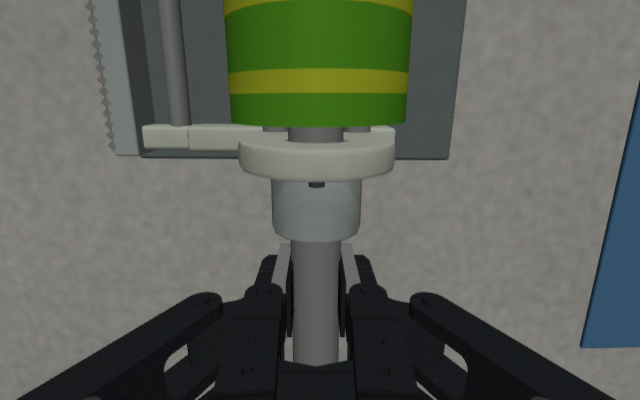

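Call:
move_arm(moves="0 0 0 0;0 0 0 0;0 0 0 0;0 0 0 0;0 0 0 0;0 0 0 0;0 0 0 0;0 0 0 0;0 0 0 0;0 0 0 0", grip=1)

```text
clock: 18.38
position: [0.5491, 0.098, 0.0578]
tool_rot: [-3.142, -0.0, 1.462]
force: [-0.5, 0.1, -0.2]
grip_width: 0.0856
```

Call:
move_arm(moves="-3 0 0 0;-10 0 0 0;-18 0 0 0;-28 0 0 0;-38 0 0 0;-48 0 0 0;-58 0 0 0;-65 0 0 0;-69 0 0 0;-70 0 0 0")

```text
clock: 19.22
position: [0.5414, 0.0274, 0.0578]
tool_rot: [-3.142, 0.0, 1.461]
force: [0.3, 0.4, 0.2]
grip_width: 0.0854
```

```bash
python3 look.py w8; python3 m6.py w8
python3 - <<'E'
from h import *
p=dict(np.load('w8.npz'));C=cloud(p);C[p["z_map"]<.03]=-1;Z=C[...,2]
d=np.array([.1086,.9941,0]);e=np.array([.9941,-.1086,0]);o=np.array([.5619,.2075,0]);A=(C-o)@d;B=(C-o)@e
for lo in np.arange(-.22,-.05,.008):
    k=(A>lo)&(A<lo+.008)&(abs(B)<.03)&(Z>.05)
    if k.sum()>30: print(round(lo,3),k.sum(),"B",np.percentile(B[k],[2,98]).round(4),"top",np.percentile(Z[k],95).round(4))
E
```

```text
19.2167 [0.5414 0.0274 0.0578] [-3.1415  0.0002  1.4608] [ 0.045   0.6545 -0.282   1.934   0.3076  0.5946 -0.5483] [0.3392 0.3654 0.1533] 0.08538803620144024
[0.5498 0.098  0.1995] [-0.2854 -0.0006 -0.1098]
shaft 0.03 1285 b 0.0001 0.0192 top 0.0796
shaft 0.04 1399 b 0.0003 0.0191 top 0.0801
shaft 0.05 1514 b 0.0003 0.0192 top 0.0807
shaft 0.06 1667 b 0.0004 0.0192 top 0.0813
shaft 0.07 1789 b 0.0005 0.0192 top 0.0819
shaft 0.08 1983 b 0.0005 0.0192 top 0.0825
shaft 0.09 2839 b -0.0 0.0273 top 0.09
max a 0.0992975294665325
boss 2415 A [-0.0899 -0.0856 -0.0818] B [-0.0151  0.0001  0.0148] -0.0002 z [0.0803 0.0913]
tcp A,B -0.18073025401534124 -0.0008461924345177091 rel yaw -0.0009337373600510901
-0.204 313 B [-0.0119  0.0095] top 0.0784
-0.196 812 B [-0.0123  0.0099] top 0.079
-0.188 968 B [-0.0126  0.0104] top 0.0795
-0.18 1168 B [-0.0128  0.0115] top 0.1307
-0.172 10925 B [-0.0289  0.029 ] top 0.1466
-0.164 2341 B [-0.0291  0.0288] top 0.1498
-0.156 2093 B [-0.0159  0.0143] top 0.0849
-0.148 1048 B [-0.0098  0.0086] top 0.08
-0.14 1116 B [-0.0099  0.0087] top 0.0804
-0.132 1194 B [-0.0098  0.0088] top 0.0808
-0.124 1268 B [-0.0096  0.0088] top 0.0814
-0.116 1356 B [-0.0098  0.0089] top 0.0818
-0.108 1483 B [-0.0095  0.009 ] top 0.0824
-0.1 1569 B [-0.0096  0.0091] top 0.0828
-0.092 2963 B [-0.0147  0.0145] top 0.0905
-0.084 561 B [-0.0164  0.0165] top 0.0909
```

View pics/w8.png

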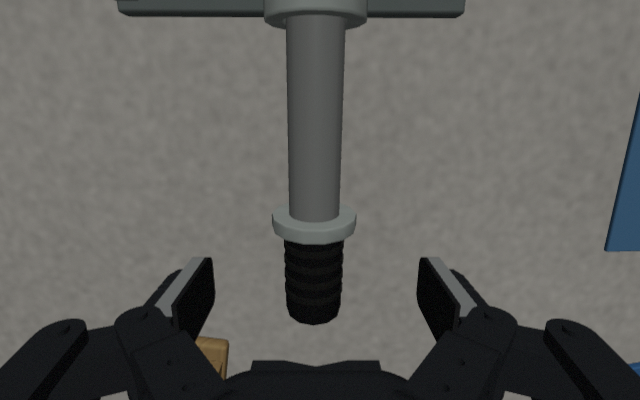

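Partway insertion worked: the collar is about 60 mm from the boss and the handle sags about 8 mm. Next I'll grip the handle a little lower.

Call:
move_arm(moves="1 0 2 0;3 0 5 0;5 0 8 0;5 0 8 0;5 0 8 0;5 0 8 0;5 0 8 0;5 0 8 0;5 0 8 0;5 0 8 0")

```text
clock: 20.1
position: [0.542, 0.0333, 0.0499]
tool_rot: [3.142, 0.0, 1.462]
force: [-0.1, 0.1, -0.3]
grip_width: 0.0854
```

Call:
move_arm(moves="0 0 0 0;0 0 0 0;0 0 0 0;0 0 0 0;0 0 0 0;0 0 0 0;0 0 0 0;0 0 0 0;0 0 0 0;0 0 0 0", grip=0, grip_force=50)

```text
clock: 20.93
position: [0.542, 0.0334, 0.0498]
tool_rot: [3.142, -0.0, 1.462]
force: [0.6, 0.0, 1.1]
grip_width: 0.0221
```

Call:
move_arm(moves="0 0 -1 0;0 0 -2 0;0 0 -3 0;0 0 -4 0;0 0 -5 0;0 0 -6 0;0 0 -7 0;0 0 -7.5 0;0 0 -7.5 0;0 0 -7.5 0")

```text
clock: 21.77
position: [0.5419, 0.0334, 0.0573]
tool_rot: [-3.141, 0.0, 1.462]
force: [-0.4, -0.4, -4.6]
grip_width: 0.0226
```

Call:
move_arm(moves="2 0 0 0;7 0 0 0;12 0 0 0;17 0 0 0;22 0 0 0;27 0 0 0;32 0 0 0;37 0 0 0;41 0 0 0;43 0 0 0")

```text
clock: 22.6
position: [0.5467, 0.077, 0.0573]
tool_rot: [3.142, -0.0, 1.462]
force: [-0.9, -1.3, -4.2]
grip_width: 0.0223
```

```bash
python3 look.py w9
cat > m9.py <<'E'
import sys
from h import *
p=dict(np.load(sys.argv[1]+'.npz'));C=cloud(p);C[p["z_map"]<.03]=-1;Z=C[...,2]
d=np.array([.1086,.9941,0]);e=np.array([.9941,-.1086,0]);o=np.array([.5619,.2075,0]);A=(C-o)@d;B=(C-o)@e
print("tcp A,B",(np.array(bot.observe()["position"])-o)@d,(np.array(bot.observe()["position"])-o)@e)
for lo in np.arange(-.15,-.03,.004):
    k=(A>lo)&(A<lo+.004)&(abs(B)<.03)&(Z>.05)&(Z<.11)
    if k.sum()>30: print(round(lo,3),k.sum(),"B",np.percentile(B[k],[2,98]).round(4),"top",np.percentile(Z[k],95).round(4))
E
python3 m9.py w9
```

```text
22.6 [0.5467 0.077  0.0573] [ 3.1415 -0.0002  1.4623] [-0.0465  0.6659 -0.2782  1.9081  0.3013  0.6078 -0.6257] [-0.9307 -1.2796 -4.1574] 0.022305992843628074
[0.555  0.1475 0.1991] [-0.285  -0.0007 -0.1082]
tcp A,B -0.13130736784242056 -0.0008737138509275089
-0.15 463 B [-0.0114  0.0106] top 0.0868
-0.146 515 B [-0.0115  0.0111] top 0.0877
-0.142 674 B [-0.0132  0.0128] top 0.1033
-0.138 846 B [-0.0132  0.0129] top 0.1019
-0.134 722 B [-0.0132  0.0128] top 0.1019
-0.13 890 B [-0.0132  0.0128] top 0.1016
-0.126 2153 B [-0.0294  0.0293] top 0.1075
-0.122 3286 B [-0.024   0.0235] top 0.109
-0.118 413 B [-0.0206  0.0202] top 0.1029
-0.114 1281 B [-0.0161  0.0153] top 0.0919
-0.11 1238 B [-0.0149  0.0145] top 0.0896
-0.106 537 B [-0.0093  0.0089] top 0.0853
-0.102 543 B [-0.0092  0.0089] top 0.0854
-0.098 588 B [-0.0096  0.0092] top 0.0856
-0.094 594 B [-0.0095  0.009 ] top 0.0854
-0.09 409 B [-0.0093  0.0088] top 0.0855
-0.086 985 B [-0.0153  0.0151] top 0.0913
-0.082 1117 B [-0.0152  0.0151] top 0.0913
-0.078 1158 B [-0.0155  0.0152] top 0.0912
-0.074 1194 B [-0.0153  0.0152] top 0.0913
-0.07 1241 B [-0.0153  0.0152] top 0.0913
-0.066 1329 B [-0.0191  0.0195] top 0.0988
-0.062 2347 B [-0.0242  0.0243] top 0.1021
-0.058 2500 B [-0.0242  0.0245] top 0.1023
-0.054 1250 B [-0.0236  0.0231] top 0.1019
-0.05 2254 B [-0.0209  0.0266] top 0.1004
-0.046 4277 B [-0.0268  0.0262] top 0.1042
-0.042 3201 B [-0.0257  0.026 ] top 0.1044
-0.038 1686 B [-0.0271  0.0274] top 0.1041
-0.034 62 B [-0.0286  0.0294] top 0.0903
```

Call:
move_arm(moves="1 0 0.3 0;3 0 0.3 0;5 0 0.3 0;7 0 0.3 0;9 0 0.3 0;11 0 0.3 0;13 0 0.3 0;15 0 0.3 0;16 0 0.3 0;16 0 0.3 0")

```text
clock: 23.48
position: [0.5485, 0.0924, 0.057]
tool_rot: [3.141, -0.0, 1.462]
force: [1.1, -0.3, -2.8]
grip_width: 0.0226
```

Call:
move_arm(moves="0.5 0 0 0;1 0 0 0;1.5 0 0 0;2 0 0 0;2.5 0 0 0;3 0 0 0;3.5 0 0 0;4 0 0 0;4 0 0 0;4 0 0 0")

```text
clock: 24.32
position: [0.5488, 0.0962, 0.057]
tool_rot: [3.142, -0.0, 1.462]
force: [1.4, -0.1, -3.2]
grip_width: 0.0225
```

No contact yet, so I'll creep on.

Call:
move_arm(moves="0.3 0 0 0;0.6 0 0 0;0.9 0 0 0;1.2 0 0 0;1.5 0 0 0;1.8 0 0 0;2 0 0 0;2 0 0 0;2 0 0 0;2 0 0 0")

```text
clock: 25.15
position: [0.5491, 0.0981, 0.057]
tool_rot: [-3.142, -0.0, 1.462]
force: [0.3, -0.4, -3.8]
grip_width: 0.0225
```

```bash
python3 look.py w10; python3 m9.py w10 | sed -n '1,2p;8,20p'
```

```text
25.15 [0.5491 0.0981 0.057 ] [-3.1416 -0.0001  1.4618] [-0.0849  0.6725 -0.2762  1.8933  0.2985  0.6156 -0.6582] [ 0.2666 -0.4281 -3.8273] 0.022458640440709766
[0.5574 0.1686 0.1988] [-0.2852 -0.0007 -0.1087]
tcp A,B -0.11018557830612842 -0.0008837460384954719
-0.134 400 B [-0.0115  0.0107] top 0.0863
-0.11 838 B [-0.0133  0.0129] top 0.1018
-0.106 2164 B [-0.0294  0.0294] top 0.1079
-0.102 3105 B [-0.0238  0.0236] top 0.1088
-0.098 650 B [-0.0229  0.0227] top 0.1091
-0.094 868 B [-0.0155  0.0151] top 0.0917
-0.09 1068 B [-0.0156  0.0152] top 0.0912
-0.086 805 B [-0.0152  0.0149] top 0.0912
-0.082 963 B [-0.0154  0.0152] top 0.0912
-0.078 991 B [-0.0156  0.015 ] top 0.0913
-0.074 1030 B [-0.0153  0.0152] top 0.0913
-0.07 1044 B [-0.0151  0.0152] top 0.0913
-0.066 437 B [-0.0144  0.0138] top 0.099
-0.062 1730 B [-0.024   0.0242] top 0.1021
```

Call:
move_arm(moves="0.3 0 0 0;0.6 0 0 0;0.9 0 0 0;1.2 0 0 0;1.5 0 0 0;1.8 0 0 0;2 0 0 0;2 0 0 0;2 0 0 0;2 0 0 0")

```text
clock: 26.03
position: [0.5493, 0.1001, 0.057]
tool_rot: [3.142, -0.0, 1.462]
force: [0.4, 0.3, -3.2]
grip_width: 0.0229
```

Run:
```python
from h import *
p=bot.grab_frame("wrist");save(p,'w11.png',(220,100,420,300),3)
np.savez('w11.npz',**{k:p[k] for k in("frame","z_map","K","eye","attitude")})
f=cv2.cvtColor(p["frame"],cv2.COLOR_RGB2GRAY);print(f[130:270,318])
```

```text
[ 88  88  87  95  97 101 101 100 100 100  99  99 100 101 100 101  99 121
 139 143 144 145 145 146 151 158 160 158 156 154 150 146 146 146 145 145
 144 143 142 142 143 142 142 140 139 139 139 138 139 138 137 137 137 132
 126 123 105  72  52  53  51  53  64 108 126 125 125 126 125 125 125 124
 123 122 122 122 122 120 120 120 120 119 119 118 119 120 121 119 121 120
 119 119 121 121 119 121 120 120 119 119 118 120 120 118 120 119 118 120
 119 119 120 120 121 121 121 120 109 107 118 124 129 133 131 124 121 120
 120 121 120 120 119 119 118 117 115 105  68  15   9  12]
```

View pics/w11.png

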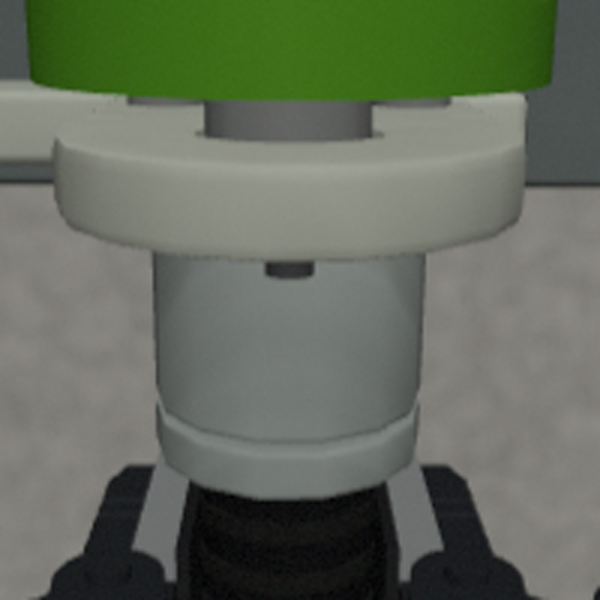

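The collar nearly touches the boss (seam at about row 246). I'll push a little more until I feel contact.

Call:
move_arm(moves="0.3 0 0 0;0.6 0 0 0;0.9 0 0 0;1.2 0 0 0;1.5 0 0 0;1.8 0 0 0;2 0 0 0;2 0 0 0;2 0 0 0;2 0 0 0")

```text
clock: 26.92
position: [0.5493, 0.1007, 0.057]
tool_rot: [-3.141, 0.002, 1.461]
force: [-0.7, -8.4, 0.2]
grip_width: 0.0223
```

Contact at −8.4 N: the collar is home. I'll release and retreat straight up.

Call:
move_arm(moves="0 0 0 0;0 0 0 0;0 0 0 0;0 0 0 0;0 0 0 0;0 0 0 0;0 0 0 0;0 0 0 0;0 0 0 0;0 0 0 0", grip=1)

```text
clock: 27.75
position: [0.5495, 0.102, 0.057]
tool_rot: [-3.142, 0.0, 1.462]
force: [-0.1, -0.5, 0.4]
grip_width: 0.0852
```

Call:
move_arm(moves="0 0 -5 0;0 0 -15 0;0 0 -30 0;0 0 -50 0;-5 0 -75 0;-15 0 -100 0;-25 0 -125 0;-35 0 -145 0;-40 0 -155 0;-40 0 -160 0")

```text
clock: 28.58
position: [0.5456, 0.0612, 0.219]
tool_rot: [3.139, -0.0, 1.46]
force: [0.7, 0.2, 0.0]
grip_width: 0.0855
```

```bash
python3 look.py w12; python3 m9.py w12
python3 - <<'E'
from h import *
p=dict(np.load('w12.npz'));C=cloud(p);C[p["z_map"]<.03]=-1;Z=C[...,2];hsv=cv2.cvtColor(p["frame"],cv2.COLOR_RGB2HSV)
d=np.array([.1086,.9941,0]);e=np.array([.9941,-.1086,0]);o=np.array([.5619,.2075,0]);A=(C-o)@d;B=(C-o)@e
g=(hsv[...,0]>=20)&(hsv[...,0]<=70)&(hsv[...,1]>60)&(Z>.06)&(Z<.14)
print("roll",g.sum(),np.percentile(A[g],[.5,99.5]),np.percentile(B[g],[1,99]),np.percentile(Z[g],98))
save(p,'w12c.png',(180,20,460,330),1.9)
E
```

```text
28.5833 [0.5456 0.0612 0.219 ] [ 3.1391 -0.0001  1.4602] [ 0.0402  0.4312 -0.3489  1.8045  0.1797  0.9344 -0.4968] [0.6757 0.1827 0.0074] 0.08553271201143105
[0.5537 0.1317 0.3608] [-0.2852 -0.0031 -0.1103]
tcp A,B -0.146380844748953 -0.00038847969387339337
-0.134 52 B [-0.0112  0.0105] top 0.0851
-0.13 129 B [-0.0111  0.0114] top 0.0855
-0.126 135 B [-0.0111  0.0114] top 0.0853
-0.122 144 B [-0.0119  0.0122] top 0.0858
-0.118 134 B [-0.011   0.0113] top 0.0855
-0.114 150 B [-0.0109  0.0113] top 0.0859
-0.11 139 B [-0.0109  0.0112] top 0.0857
-0.106 163 B [-0.0117  0.0121] top 0.0858
-0.102 151 B [-0.0115  0.0119] top 0.0857
-0.098 152 B [-0.0116  0.0121] top 0.0855
-0.094 172 B [-0.0154  0.0154] top 0.0904
-0.09 217 B [-0.016   0.0164] top 0.0901
-0.086 234 B [-0.0155  0.016 ] top 0.0912
-0.082 216 B [-0.0157  0.0163] top 0.0914
-0.078 236 B [-0.0152  0.0158] top 0.0913
-0.074 229 B [-0.0168  0.0164] top 0.0914
-0.07 245 B [-0.0158  0.0155] top 0.0912
-0.066 295 B [-0.0198  0.0224] top 0.0979
-0.062 478 B [-0.0261  0.0261] top 0.102
-0.058 425 B [-0.0259  0.0263] top 0.1023
-0.054 209 B [-0.0248  0.0255] top 0.1018
-0.05 378 B [-0.0207  0.0267] top 0.0971
-0.046 653 B [-0.0276  0.028 ] top 0.1043
-0.042 478 B [-0.0273  0.0281] top 0.1043
-0.038 498 B [-0.0271  0.0277] top 0.1046
-0.034 489 B [-0.0271  0.0277] top 0.1046
roll 4813 [-0.12284526 -0.01006857] [-0.02808902  0.02909228] 0.10480946874974428
```

View pics/w12c.png

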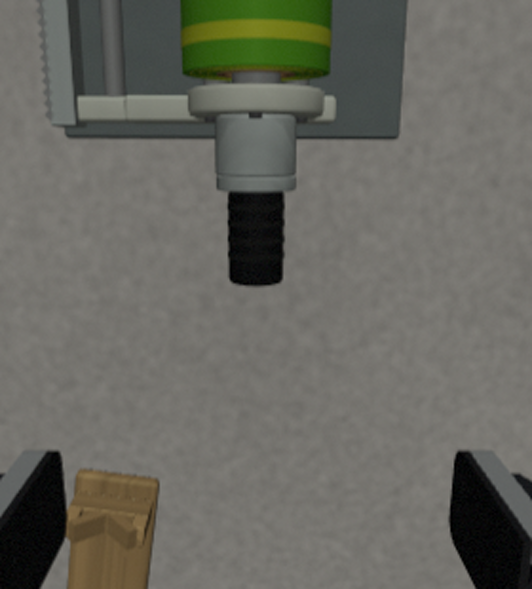

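The collar sits flush on the boss (seam at crop row ~178), the handle is level, and the roll is still in the bed. Handing in.

```bash
python3 -c "
from workcell import bot
print(bot.job_done(), bot.observe()['clock'])"
```

```text
the job is handed in; nothing more can be done
the job is handed in; nothing more can be done
```

I loaded the green roll and pushed the spindle fully home, then handed the job in; the clock read 28.6 s at the last reading before that. `job_done()` gives no verdict, so the result rests on my own checks below.

- **Roll:** I lowered it onto the bed bars until I felt contact, about 18 N, and let go. It was centred between the plates to about 1 mm, with its axis within about 0.01 rad of the bed bars.
- **Spindle, first push:** I held it at its middle and pushed the nose about 88–96 mm past the boss mouth, then let go. The handle sagged about 8 mm.
- **Spindle, second push:** I took hold of the black handle and pushed until the collar pressed on the boss at about 8 N, then released and backed the arm away.

**Last look:** The collar was flush on the boss and the handle level. The visible end of the roll was still in place, and the gripper was clear of everything.

**Disagreements:** The wrist and top cameras differed by 2–3 mm on where the dispenser stands, which is about their stated accuracy. I lined up by relative measurements and contact force instead. I did not re-measure the pink roll, glue, scissors, squeegee or tweezers at the end. Apart from the roll, its bed bars, the spindle and its rest, I felt no contact with anything.

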